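# Tip two parts crates, push the stamped one to the dispatch line

### The job

One of the two small blue crates carries a round white stamp on its underside. Without gripping or lifting anything, first tip both crates over away from you onto their sides, so that their undersides face you; then push the stamped crate, still lying, straight forward until its open end rests over the red tape of the dispatch line, and stop there. Leave the unstamped crate lying short of the line, do not disturb the other things, and finish with the robot clear.

Things in the scene. Friction and masses are not known exactly. Their poses are not given: they have to be found in the camera images.
- crate_a: One of two alike crates: open-topped blue plastic parts crate, 54 x 54 x 90 mm tall, walls 3 mm, floor 7 mm, empty, about 0.16 kg. Stands upright on the board, a flat face towards the robot. Origin: centre of its underside; z from the underside to the open top, x away from the robot.
- crate_b: The other of the two alike crates: same size and frame as crate_a. Pushed forward near the top of its front face, either crate tips about its far bottom edge rather than sliding, falls over by itself past a lean of about 31 degrees, and then lies 54 mm high, its underside facing the robot.
- stamp (a point): Centre of the round white stamp (38 mm across, dark 16 mm centre) on the underside of the stamped crate; it coincides with that crate's origin.
- crate_a_top (a point): Centre of the open top of crate_a, 90 mm from its underside.
- crate_b_top (a point): Centre of the open top of crate_b, 90 mm from its underside.
- crate_a_mid (a point): Centre of crate_a, 45 mm from its underside; 45 mm above the board while it stands, 27 mm while it lies on its side.
- crate_b_mid (a point): Centre of crate_b, 45 mm from its underside; 45 mm above the board while it stands, 27 mm while it lies on its side.
- board: Flat plywood dispatch board fixed on the bench left of the balance, 340 mm (x) x 205 mm (y), 18 mm thick: its top is 18 mm above the bench. The crates, the line and the air cap are on it. Origin at the centre of its underside.
- line: Dispatch line: a flat strip of red tape stuck to the board beyond the crates, 30 mm wide (x) and 190 mm long (y), nothing to bump against. Origin at its centre; x points across it, away from the robot.
- air_cap: Loose spray gun air cap, brass and white, 30 mm across, 24 mm high, beside the crates standing at the left edge of the board; not to be moved. Origin at the centre of its underside.
- fluid_nozzle: Loose brass fluid nozzle standing upright, 14 mm across, 26 mm high, right of the balance; not to be moved. Origin at the centre of its underside.
- tape_roll: Loose roll of blue masking tape lying flat, 94 mm across, 19 mm high, right of the balance; not to be moved. Origin at the centre of its underside.

How it is judged:
On the way:
1. both crates lie on their sides, tipped away from the robot, both short of the line (angle between each of crate_a, crate_b's own z axis and vertical above 1.35 rad and z of line in the frame of crate_a above 0.03 m and z of line in the frame of crate_b above 0.03 m and x of each of crate_a_top, crate_b_top in the frame of line below -0.015 m), for 0.2 s.
At the end, for the whole second after the job is handed in: Stamped crate lying flat and at rest, the centre of its open end within 15 mm of the line's centre line and within the tape's length, its underside on the robot's side of the line. Unstamped crate lying flat and at rest, open end ahead and at least 15 mm short of the line's centre line (angle between each of crate_a, crate_b's own z axis and vertical above 1.35 rad and x of crate_a_top in the frame of line between -0.015 and 0.015 m and x of stamp in the frame of line below -0.03 m and y of crate_a_top in the frame of line between -0.095 and 0.095 m and height (world z) of each of crate_a_mid, crate_b_mid below 0.058 m and linear speed of each of crate_a, crate_b below 0.01 m/s and z of line in the frame of crate_b above 0.03 m and x of crate_b_top in the frame of line below -0.015 m); the robot touches nothing.
It fails at once if crate_a is lifted off the board or carried (height (world z) of crate_a_mid above 0.093 m or (angle between crate_a's own z axis and vertical above 1.35 rad and height (world z) of crate_a_mid above 0.063 m)).
It fails at once if crate_b is lifted off the board or carried (height (world z) of crate_b_mid above 0.093 m or (angle between crate_b's own z axis and vertical above 1.35 rad and height (world z) of crate_b_mid above 0.063 m)).
It fails at once if one of the other loose things is moved by more than 15 mm (distance of any of air_cap, tape_roll, fluid_nozzle from where it was at the start of the episode above 0.015 m).
It also fails if it takes over 51 s, if anything falls off the work surface, if the arm or the gripper's body presses on something with over 40 N, if the wrist force passes 120 N, or if a joint passes its speed limit or range.

### The arm

A 6-joint arm with a two-finger parallel gripper is mounted at the origin on a cart in front of the work surface, level with it; the furniture and walls round the work are solid. World frame = base frame: x ahead of the robot, y to its left, z up, the work surface at z = 0. Lengths are in m, angles in rad, forces in N, time in s.
With the tool pointing down it reaches from about 0.25 to 0.725 m from the base axis. Payload 4 kg.
Tool frame: the origin (TCP) lies on the centre line of the jaws, within the pads' length; the fingertips stand tip_reach ahead of it and the grasp point (between the pads) lies 5 mm behind it (tip_reach is the distance from the TCP to the fingertips, in m); z points along the fingers, y is the direction in which the jaws open and shut (so a half turn about z gives the same grasp; the last joint's range is limited). The gripper opens to 85 mm and grips with 20 to 120 N. Pads are 22 mm wide; open, the fingers measure 114 mm over their backs; the gripper's body (76 mm by 85 mm) begins 54 mm behind the grasp point. The pads swing forward as they close: fully open they stand 13 mm farther back than shut.
Start: joints at [-1.348, 0.241, 0.005, 1.335, 0, 1.571], TCP at [0.11, -0.488, 0.222] pointing down, gripper open.
Joint ranges: [-2.72, 2.72], [-1.05, 1.87], [-1.09, 1.28], [-1.99, 2.15], [-1.42, 1.44], [-3.14, 3.14]. Speed limits (rad/s): [2.79, 2.79, 3.14, 3.14, 3.14, 3.14].

### API

Orientations are given as a unit quaternion [x, y, z, w].
In Python, from workcell import * gives the robot as it stands.
- The arm moves only by the tool arm_command, never from a script. Its arguments are lists of equal length, an entry for each row: "translation": the shift along the tool's x, y, z in cm, a list of three; "turn": the turn about the tool's z in rad; "hand": the closure, from 0 (fully open) to 1 (shut). In form: {"translation": [[x, y, z], ...], "turn": [turn, ...], "hand": [hand, ...]}. A call has 1 to 5 rows; each row is the pose to reach, as a shift and turn from the pose commanded when the call began, along the tool's axes at that moment; what a row does not reach only later rows make up. A row lasts 1/12 s, in which the tool goes at most 41.7 mm and 7.16 degrees, less where a joint would pass 70% of its speed; a pose out of reach is approached as far as the arm can. A call with a gripper value outside its range is refused whole. The fingers move at their own pace and stop on an object; the grip force is fixed at half the most. Time passes only in rows, so rows that repeat a pose let the fingers close. It gives the time, the measured TCP pose, the force and the opening at its end, in the units of the state.
- get_obs(): the state, without advancing time (a new reading comes with each control period).
- camera(name): name is "scene" or "top" or "wrist"; returns (picture, depth): 420x560x3 uint8, red, green, blue; 420x560 float32, m along the optical axis (not along the pixel's ray), 0 where there is no reading.
- camera_info(name): a dict with "mtx" (3x3 intrinsics, pixels), "dist_coeffs" ([k1, k2, p1, p2, k3] as OpenCV has them; the pictures are not rectified), "world_to_cam" (4x4, takes a point from world to camera coordinates). Camera axes: x right, y down, z forward; pixel columns grow to the right and rows downward; lengths in m; the calibration is good to about 2 mm. A picture is of the moment at which its call begins: read the wrist's pose just before it. camera_info takes no time and is no camera call; for the wrist camera it gives the pose at the moment of the call.
- job_done(): hands the job in, once; it reports no verdict.
Trained networks look in the newest picture that a camera, given by its name, has taken for a name from the list of things; names that differ only in an ending like _2 or _b are one class to them, and where a whole thing is asked for, a point or a joint stands for the part that bears it (a point fixed in the world has none). Each returns a list of dicts, best first, with "conf" (0 to 1); they miss things now and then, are a little off and sometimes report something else, mostly with a low value. They report only what shows in the picture. A call takes as long as a camera call.
- search_frame(camera, name): "location" ([row, column] in pixels, amid what is visible of it).
- spot_point(camera, name): "location" ([row, column] in pixels: a listed point, or the origin of a listed thing).
The state is a dict: "clock": time; "joint_pos": joint angles; "joint_vel": joint speeds; "tau": joint torques, N m; "eef_pos": TCP position; "tool_rot": TCP orientation; "ft_force": force on the tool from outside, world axes, zero at the start; "ft_torque": the same for the moment, N m; "grip_width": finger opening in m.
Only numpy, scipy, OpenCV 4.12 (cv2) and the standard library are available. Lean on these libraries where they do the work, as an engineer would, in place of code of your own. Each camera call takes 0.05 s, during which the arm holds its last target. There are 200 camera calls.

## Working session

There is one attempt and no reset: what is moved stays moved. The work goes in short steps, Python scripts to look and compute and a tool call to move; the robot and the scene stay as the last step left them, time stands still between calls to the robot, and variables do not carry over. Pictures are saved under pics/ and viewed, about 8 in all and at most 12, crops included, and the job is handed in when it is done.

Besides the shell and the picture viewer there is one more tool, called after "Emit:" as name([rows], argument=value, ...), one row to a line, values as JSON. arm_command: Moves the arm, as the interface text tells. Its arguments: {"type":"object","properties":{"translation":{"type":"array","items":{"type":"array","items":{"type":"number"}}},"turn":{"type":"array","items":{"type":"number"}},"hand":{"type":"array","items":{"type":"number"}}},"required":["translation","turn","hand"]}

```bash
mkdir -p pics; cat > h.py <<'E'
from workcell import *
import numpy as np, cv2
def ray(name,rc,z,info=None):
    i=info or camera_info(name)
    K=np.array(i["mtx"]);T=np.array(i["world_to_cam"]);d=np.array(i["dist_coeffs"])
    p=cv2.undistortPoints(np.array([[[rc[1],rc[0]]]],float),K,d)[0,0]
    R=T[:3,:3];c=-R.T@T[:3,3];v=R.T@np.array([p[0],p[1],1]);return c+v*(z-c[2])/v[2]
def cloud(name,dep,info=None):
    i=info or camera_info(name)
    K=np.array(i["mtx"]);T=np.array(i["world_to_cam"]);d=np.array(i["dist_coeffs"])
    h,w=dep.shape;u,v=np.meshgrid(np.arange(w,dtype=float),np.arange(h,dtype=float))
    p=cv2.undistortPoints(np.stack([u,v],-1).reshape(-1,1,2),K,d).reshape(h,w,2)
    P=np.concatenate([p*dep[...,None],dep[...,None]],-1)
    return (P-T[:3,3])@T[:3,:3]
def save(n,im): cv2.imwrite("pics/"+n+".png",im[...,::-1])
E
python3 - <<'E'
from h import *
o=get_obs();print(o)
ims=[]
for c in("scene","top"):
    im,d=camera(c);ims.append(im);P=cloud(c,d)
    np.savez(c+".npz",im=im,P=P,d=d)
    for n in("crate_a","air_cap","line","tape_roll","fluid_nozzle","board"):
        for r in search_frame(c,n)[:3]:
            l=r["location"];q=P[int(l[0]),int(l[1])];print(c,n,np.round(l),round(r["conf"],2),np.round(q,3))
save("s",ims[0]);save("t",ims[1])
E
```

```text
{'clock': 0.0, 'joint_pos': array([-1.34799744e+00,  2.41427340e-01,  3.71023406e-03,  1.33517401e+00,
       -1.84649886e-05,  1.57078670e+00]), 'joint_vel': array([-1.27701671e-03,  6.97863475e-04,  2.65764347e-04,  4.74589275e-05,
        1.32966541e-03,  2.58108587e-03]), 'tau': array([ 2.90215457e-04, -3.72319758e+01,  2.52406365e+01,  1.69336307e-02,
        1.92726870e-04, -9.05559915e-06]), 'eef_pos': array([ 0.11033129, -0.48701073,  0.22130045]), 'tool_rot': array([ 9.93800415e-01,  1.11173908e-01, -1.25608425e-04, -1.03987811e-03]), 'ft_force': array([-0.45257798,  0.15249722, -0.58431984]), 'ft_torque': array([ 0.03652747, -0.00682053,  0.0365513 ]), 'grip_width': 0.0855282650964591}
scene crate_a [285. 307.] 0.81 [0.434 0.377 0.107]
scene crate_a [321. 282.] 0.62 [0.466 0.416 0.022]
scene air_cap [318. 250.] 0.72 [0.524 0.435 0.019]
scene air_cap [346. 239.] 0.65 [0.511 0.5   0.037]
scene line [285. 191.] 0.89 [0.669 0.42  0.018]
scene tape_roll [168. 370.] 0.8 [ 0.449 -0.12   0.001]
scene tape_roll [346. 237.] 0.72 [0.519 0.497 0.027]
scene board [317. 249.] 0.91 [0.529 0.431 0.016]
top crate_a [263. 206.] 0.63 [0.443 0.352 0.025]
top crate_a [257. 165.] 0.6 [0.459 0.451 0.027]
top air_cap [232. 145.] 0.68 [0.515 0.499 0.032]
top line [166. 184.] 0.67 [0.68  0.414 0.016]
top tape_roll [254. 404.] 0.95 [ 0.465 -0.12   0.018]
top board [220. 183.] 0.86 [0.545 0.413 0.015]
top board [168. 188.] 0.7 [0.675 0.404 0.018]
```

View pics/t.png

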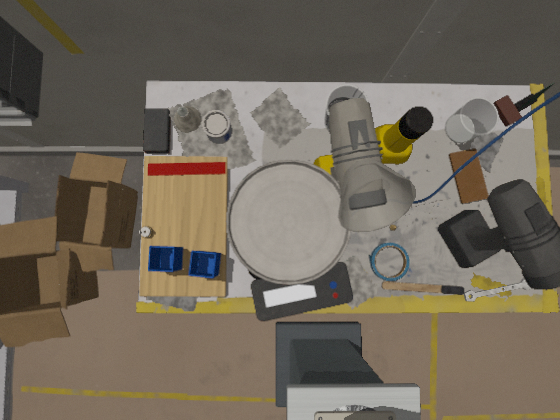

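View pics/s.png

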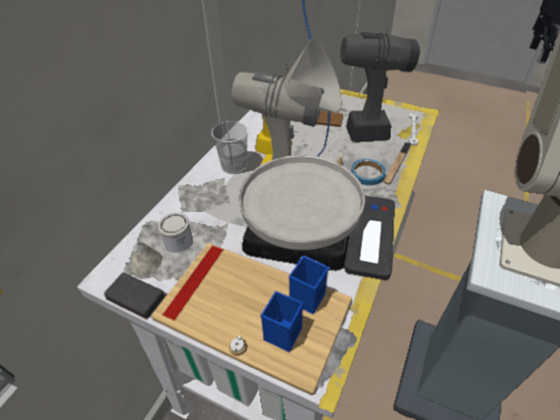

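The top view shows the two crates at about (259,165) and (264,205), both open side up. The red line is at row 168, columns 148–225, and the air cap is at (232,145). The scene view agrees. Next I'll measure the rims and the line.

```bash
python3 - <<'E'
from h import *
for c in("top","scene"):
    f=np.load(c+".npz");P=f["P"];im=f["im"].astype(int)
    hsv=cv2.cvtColor(f["im"],cv2.COLOR_RGB2HSV)
    blue=(hsv[...,0]>100)&(hsv[...,0]<130)&(hsv[...,1]>120)&(P[...,1]>.2)&(P[...,0]>.3)&(P[...,0]<.6)
    rim=blue&(P[...,2]>.095)&(P[...,2]<.125)
    n,l,s,ce=cv2.connectedComponentsWithStats(cv2.morphologyEx(rim.astype(np.uint8),cv2.MORPH_CLOSE,np.ones((3,3))))
    for k in range(1,n):
        if s[k,4]>15:
            q=P[(l==k)&rim];rr=cv2.minAreaRect((q[:,:2]*1000).astype(np.float32))
            print(c,"rim",s[k],q.min(0).round(3),q.max(0).round(3),np.median(q[:,2]).round(3),np.round(rr[0]),np.round(rr[1]),round(rr[2],1))
    red=((hsv[...,0]<8)|(hsv[...,0]>172))&(hsv[...,1]>150)&(P[...,1]>.2)
    n,l,s,ce=cv2.connectedComponentsWithStats(red.astype(np.uint8))
    k=1+np.argmax(s[1:,4]);q=P[l==k]
    pix=np.argwhere(l==k);i=camera_info(c)
    pr=np.array([ray(c,p,.018,i) for p in pix[::3]]);rr=cv2.minAreaRect((pr[:,:2]*1000).astype(np.float32))
    print(c,"line",pr.mean(0).round(4),np.round(rr[0]),np.round(rr[1]),rr[2])
    b=(abs(P[...,2]-.018)<.005)&(P[...,1]>.3)&(P[...,1]<.55)&(P[...,0]>.35)&(P[...,0]<.75)
    print("board z",np.median(P[b][:,2]))
E
```

```text
top rim [148 246  28  26 203] [0.428 0.408 0.095] [0.482 0.465 0.111] 0.106 [455. 436.] [56. 53.] 88.6
top rim [189 251  28  27 186] [0.416 0.317 0.095] [0.472 0.375 0.112] 0.107 [444. 346.] [56. 54.] 84.2
top line [0.6714 0.4059 0.018 ] [671. 406.] [ 29. 186.] 1.3803263902664185
board z 0.01753513096493299
scene rim [290 256  39  37 407] [0.413 0.318 0.095] [0.471 0.378 0.109] 0.104 [442. 348.] [57. 56.] 83.6
scene rim [261 292  43  40 446] [0.426 0.41  0.095] [0.481 0.466 0.11 ] 0.105 [454. 438.] [56. 54.] 88.1
scene line [0.6704 0.413  0.018 ] [671. 407.] [ 28. 186.] 1.4088858366012573
board z 0.016887667920263055
```

```bash
python3 - <<'E'
from h import *
import workcell
print([n for n in dir(workcell) if not n.startswith('__')])
for n in dir(workcell):
    if 'tip' in n.lower(): print(n,getattr(workcell,n))
H=np.full((12,24),-1.)
for c in("top","scene"):
    P=np.load(c+".npz")["P"].reshape(-1,3)
    ix=((P[:,0]-.15)//.05).astype(int);iy=((P[:,1]+.6)//.05).astype(int)
    ok=(ix>=0)&(ix<12)&(iy>=0)&(iy<24)&(P[:,2]<.6)
    np.maximum.at(H,(ix[ok],iy[ok]),P[ok,2])
print("     y",[round(-.6+.05*k,2) for k in range(24)])
for k in range(12): print(round(.15+.05*k,2),(H[k]*100).round().astype(int))
print(camera_info("wrist")["world_to_cam"])
E
```

```text
['Unreachable', 'camera', 'camera_info', 'get_obs', 'job_done', 'search_frame', 'spot_point', 'tip_reach']
tip_reach 0.014
     y [-0.6, -0.55, -0.5, -0.45, -0.4, -0.35, -0.3, -0.25, -0.2, -0.15, -0.1, -0.05, 0.0, 0.05, 0.1, 0.15, 0.2, 0.25, 0.3, 0.35, 0.4, 0.45, 0.5, 0.55]
0.15 [-80 -80 -80 -80 -80 -80 -80 -80 -70   0  45   0 -71 -70 -71 -71 -80 -80
 -80 -80 -80 -80 -80 -80]
0.2 [ -81  -80  -80  -80  -80  -80  -80  -80  -80  -80  -80  -80  -80  -80
  -80  -80  -80 -100 -100 -100 -100 -100 -100 -100]
0.25 [ -80  -80  -80  -80  -80  -80  -80  -80  -80  -80  -80  -81  -80  -80
  -80  -80  -80  -81 -100 -100 -100 -100 -100 -100]
0.3 [ -81    0    1    1    0    0    1    0    1    1    1    1    2    3
    3    3    3    1    1    2    2    1    1 -100]
0.35 [-100    0    1    1    1    1    1    1    1    1    1    1    3    3
    3    3    3    1    2    2    2    2    2 -100]
0.4 [-100    0    0    1    1   29   29    0    1    2    2    2    3   11
   11   11   11   11   11   11   11   11    2 -100]
0.45 [-100    0    1    0    0   30   31   29    1    2    2    2   11   11
    9   
[... 249 characters left out ...]
  9    9    9   11    2    2    2    2    2 -100]
0.6 [-100    0    1    0    1    1   29   28   27   19    0   35   36   35
    9    9   11   11    2    2    2    2    2 -100]
0.65 [-100    0    1    1    1    1    2   34   30    5    5   28   31   31
   11   11   11    2    2    2    2    2    2 -100]
0.7 [-100    1    1    1    1   10   39   38    1   21   21    1   31   30
    1    2    2    2    8    7    2    3    3 -100]
[[ 2.21806550e-01 -9.75090683e-01  1.20086850e-04 -5.01442796e-01]
 [-9.32091105e-01 -2.11989146e-01  2.93712061e-01 -3.90680061e-02]
 [-2.86370437e-01 -6.52591907e-02 -9.55893933e-01  3.78220289e-01]
 [ 0.00000000e+00  0.00000000e+00  0.00000000e+00  1.00000000e+00]]
```

Emit:
arm_command([
  [3,-3,0],
  [6,-6,0],
  [8.5,-9,0],
  [11,-12,0],
  [13.5,-15,0],
], turn=[0,0,0,0,0], hand=[1,1,1,1,1])

```text
clock: 1.12
eef_pos: [0.2094, -0.3099, 0.2222]
tool_rot: [0.994, 0.111, 0.0, 0.0]
ft_force: [1.8, 0.3, -0.1]
grip_width: 0.0256
```

```bash
python3 - <<'E'
from h import *
o=get_obs();print(o["joint_pos"].round(3),o["eef_pos"],o["tool_rot"].round(4),o["grip_width"],o["clock"])
E
```

```text
[-0.977 -0.011 -0.283  1.298  0.     1.943] [ 0.20939862 -0.30991153  0.22222494] [9.938e-01 1.107e-01 2.000e-04 1.000e-04] 0.025588260536827844 1.1167
```

Emit:
arm_command([
  [2,-3.4,0],
  [4,-6.8,0],
  [6,-10.2,0],
  [8,-13.6,0],
  [10,-17,0],
], turn=[-0.12,-0.24,-0.36,-0.48,-0.6], hand=[1,1,1,1,1])

```text
clock: 1.53
eef_pos: [0.269, -0.122, 0.2226]
tool_rot: [0.916, 0.402, 0.001, 0.001]
ft_force: [0.3, 0.6, -0.6]
grip_width: 0.0
```

Emit:
arm_command([
  [3.1,-2.3,0],
  [6.2,-4.6,0],
  [9.3,-6.9,0],
  [12.4,-9.2,0],
  [15.5,-11.5,0],
], turn=[-0.12,-0.24,-0.36,-0.48,-0.6], hand=[1,1,1,1,1])

```text
clock: 1.95
eef_pos: [0.2899, 0.0702, 0.2227]
tool_rot: [0.755, 0.655, 0.001, 0.001]
ft_force: [2.1, 0.0, 0.1]
grip_width: 0.0001
```

Emit:
arm_command([
  [4,0.8,0],
  [8,1.6,0],
  [12,2.4,0],
  [16,3.2,0],
  [20,4,0],
], turn=[-0.06,-0.06,-0.06,-0.06,-0.06], hand=[1,1,1,1,1])

```text
clock: 2.37
eef_pos: [0.3592, 0.2625, 0.2223]
tool_rot: [0.737, 0.676, 0.0, 0.0]
ft_force: [1.1, -0.3, 0.4]
grip_width: 0.0
```

Emit:
arm_command([
  [4,0,1],
  [8.5,0,2],
  [8.5,0,6],
  [8.5,0,10],
  [8.5,0,11.6],
], turn=[0,0,0,0,0], hand=[1,1,1,1,1])

```text
clock: 2.78
eef_pos: [0.3639, 0.3437, 0.1011]
tool_rot: [0.737, 0.676, -0.004, 0.0]
ft_force: [-1.1, -1.3, -0.3]
grip_width: 0.0002
```

```bash
python3 - <<'E'
from h import *
print(get_obs()["eef_pos"])
im,_=camera("wrist");save("w1",im)
E
```

```text
[0.36393472 0.34366633 0.10107986]
```

View pics/w1.png

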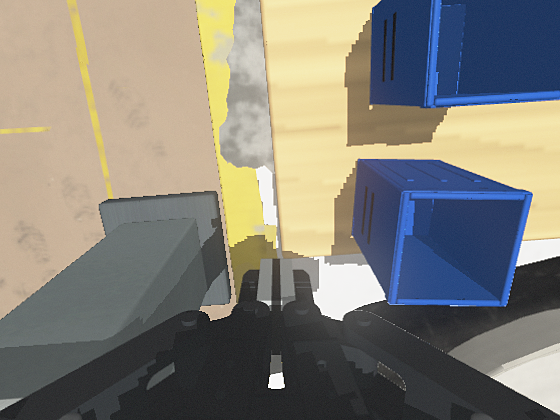

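The wrist view shows the shut fingers at (280,285), with the right crate's front face beside them at about columns 355–400, so they line up. Now I'll push slowly.

Emit:
arm_command([
  [0,1.5,-0.4],
  [0,3,-0.4],
  [0,3.8,-0.4],
  [0,4.6,-0.4],
  [0,5.4,-0.4],
], turn=[0,0,0,0,0], hand=[1,1,1,1,1])

```text
clock: 3.25
eef_pos: [0.4212, 0.3401, 0.111]
tool_rot: [0.738, 0.675, 0.0, -0.0]
ft_force: [1.1, -0.6, -0.9]
grip_width: 0.0005
```

Emit:
arm_command([
  [0,0.7,0],
  [0,1.4,0],
  [0,2.1,0],
  [0,2.6,0],
  [0,2.6,0],
], turn=[0,0,0,0,0], hand=[1,1,1,1,1])

```text
clock: 3.67
eef_pos: [0.4474, 0.3377, 0.1102]
tool_rot: [0.738, 0.675, 0.0, 0.0]
ft_force: [-0.3, 0.3, -0.5]
grip_width: -0.0
```

```bash
python3 - <<'E'
from h import *
print(get_obs()["eef_pos"])
im,d=camera("scene");save("s2",im[220:400,100:400].repeat(2,0).repeat(2,1))
E
```

```text
[0.44737264 0.33770762 0.11018874]
```

View pics/s2.png

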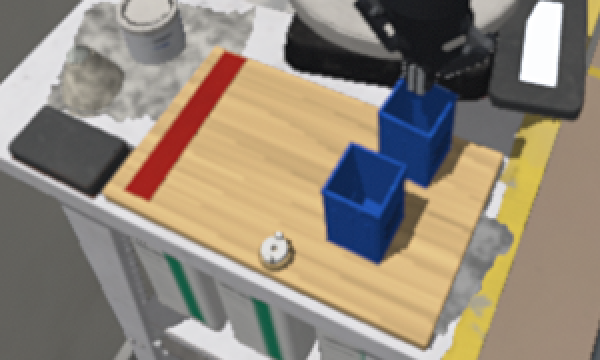

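The fingers appear at the crate's rim at (75,415) in the crop, with almost no force and both crates still upright. I need to know whether they are above the rim or inside it.

```bash
python3 - <<'E'
from h import *
im,d=camera("wrist");i=camera_info("wrist");P=cloud("wrist",d,i)
m=(P[...,2]>.06)&(P[...,2]<.12)
ims,ds=camera("scene");Q=cloud("scene",ds)
hsv=cv2.cvtColor(ims,cv2.COLOR_RGB2HSV)
b=(hsv[...,0]>100)&(hsv[...,0]<130)&(hsv[...,1]>120)&(Q[...,1]>.29)&(Q[...,1]<.395)&(Q[...,0]>.3)
q=Q[b&(Q[...,2]>.03)];print(q.min(0),q.max(0))
rim=b&(Q[...,2]>.1);q=Q[rim];print("rim",q.min(0).round(3),q.max(0).round(3))
T=np.array(i["world_to_cam"]);print(get_obs()["eef_pos"],(T[:3,:3]@get_obs()["eef_pos"]+T[:3,3]).round(3))
save("w2",im)
# finger depth
for r in range(255,320,8): print(r,[ (P[r,c]*1000).round().astype(int).tolist() for c in (265,285,305)])
E
```

```text
[0.41282019 0.32016271 0.03008839] [0.47131802 0.379121   0.13245364]
rim [0.413 0.321 0.1  ] [0.471 0.379 0.132]
[0.44600697 0.3376767  0.11007178] [0.    0.026 0.166]
255 [[438, 323, 64], [450, 322, 64], [462, 321, 64]]
263 [[442, 348, 128], [451, 347, 128], [461, 321, 75]]
271 [[443, 348, 135], [450, 347, 134], [461, 321, 85]]
279 [[443, 347, 140], [450, 347, 142], [458, 342, 133]]
287 [[443, 348, 148], [450, 347, 147], [458, 342, 140]]
295 [[443, 347, 152], [450, 347, 152], [457, 342, 146]]
303 [[443, 346, 155], [450, 346, 157], [456, 348, 161]]
311 [[443, 348, 163], [450, 348, 164], [456, 348, 165]]
319 [[444, 349, 168], [450, 348, 168], [456, 347, 168]]
```

View pics/w2.png

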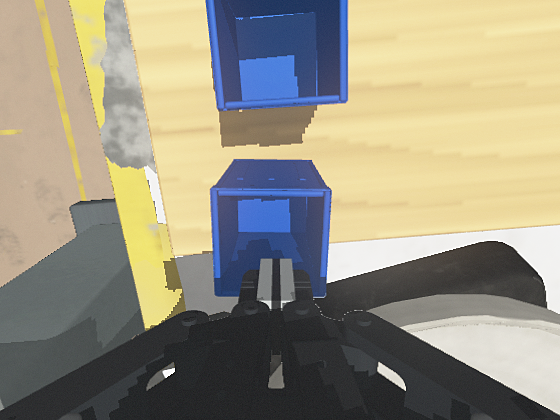

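The finger's lower edge at about row 260 reads z≈0.125, above the rim, so the fingers passed over the crate without touching it. That disagrees with tip_reach, so I'll check the wrist depth against the known rim height.

```bash
python3 - <<'E'
from h import *
im,d=camera("wrist");i=camera_info("wrist");P=cloud("wrist",d,i)
for r,c in [(103,290),(104,250),(188,270),(192,220),(290,325),(220,500),(200,180)]: print(r,c,P[r,c].round(3),d[r,c])
for r in range(254,266): print(r,P[r,285].round(4),d[r,285])
print(get_obs()["joint_pos"].round(4),get_obs()["eef_pos"])
E
```

```text
103 290 [0.458 0.41  0.106] 0.14853175
104 250 [0.441 0.411 0.107] 0.14699428
188 270 [0.446 0.374 0.105] 0.15979353
192 220 [0.424 0.375 0.108] 0.15788423
290 325 [0.468 0.321 0.107] 0.17297526
220 500 [0.607 0.315 0.017] 0.25738868
200 180 [0.378 0.35  0.017] 0.25268766
254 [0.4499 0.3216 0.0621] 0.21627778
255 [0.4499 0.3224 0.0652] 0.21304606
256 [0.4498 0.3219 0.0657] 0.21276568
257 [0.4498 0.3218 0.0668] 0.21172264
258 [0.4498 0.3222 0.0691] 0.20940332
259 [0.4504 0.3466 0.1227] 0.15103929
260 [0.4503 0.3465 0.1236] 0.1502351
261 [0.4503 0.347  0.1255] 0.14823693
262 [0.4503 0.3466 0.1257] 0.14818405
263 [0.4503 0.3466 0.1266] 0.14728417
264 [0.4502 0.3468 0.128 ] 0.14591634
265 [0.4502 0.3465 0.1284] 0.14559402
[ 6.4810e-01  4.2810e-01 -2.8600e-02  1.1147e+00  1.0000e-04  2.3067e+00] [0.44590147 0.33770568 0.11008727]
```

Emit:
arm_command([
  [0,0,-2],
  [0,-4,-2],
  [0.8,-8,-2],
  [0.8,-8.3,0],
  [0.8,-8.3,2.7],
], turn=[0,0,0,0,0], hand=[1,1,1,1,1])

```text
clock: 4.28
eef_pos: [0.3635, 0.3553, 0.0856]
tool_rot: [0.736, 0.677, 0.003, -0.0]
ft_force: [-0.4, -0.2, 0.1]
grip_width: -0.0002
```

```bash
python3 - <<'E'
from h import *
im,d=camera("wrist");i=camera_info("wrist");P=cloud("wrist",d,i)
print(get_obs()["eef_pos"])
for r in range(250,270,2): print(r,P[r,285].round(4))
for r in (200,220,240,260): print(r,[P[r,c].round(3).tolist() for c in range(340,420,10)])
E
```

```text
[0.36091079 0.35177741 0.07892584]
250 [0.3648 0.3296 0.0113]
252 [0.3647 0.3278 0.0106]
254 [0.3646 0.326  0.0099]
256 [0.3645 0.3246 0.01  ]
258 [0.3644 0.3238 0.0116]
260 [0.3654 0.361  0.0931]
262 [0.3654 0.3607 0.0945]
264 [0.3653 0.3607 0.0963]
266 [0.3653 0.3616 0.0999]
268 [0.3652 0.3608 0.1002]
200 [[0.403, 0.361, 0.01], [0.409, 0.361, 0.012], [0.416, 0.36, 0.01], [0.417, 0.366, 0.032], [0.417, 0.371, 0.051], [0.421, 0.372, 0.055], [0.426, 0.371, 0.054], [0.432, 0.371, 0.053]]
220 [[0.403, 0.347, 0.009], [0.409, 0.347, 0.01], [0.415, 0.347, 0.013], [0.416, 0.355, 0.036], [0.416, 0.361, 0.053], [0.417, 0.366, 0.069], [0.417, 0.371, 0.082], [0.42, 0.372, 0.087]]
240 [[0.402, 0.333, 0.01], [0.408, 0.333, 0.011], [0.414, 0.335, 0.017], [0.414, 0.345, 0.04], [0.415, 0.352, 0.058], [0.416, 0.357, 0.072], [0.417, 0.362, 0.084], [0.417, 0.367, 0.096]]
260 [[0.402, 0.318, 0.009], [0.408, 0.318, 0.01], [0.412, 0.324, 0.023], [0.413, 0.333, 0.044], [0.414, 0.342, 0.061], [0.415, 0.348, 0.075], [0.416, 0.354, 0.087], [0.416, 0.359, 0.098]]
```

Emit:
arm_command([
  [0,1.2,0],
  [0,2.4,0],
  [0,3.4,0],
  [0,4.2,0],
  [0,5,0],
], turn=[0,0,0,0,0], hand=[1,1,1,1,1])

```text
clock: 4.75
eef_pos: [0.4163, 0.3488, 0.0842]
tool_rot: [0.738, 0.675, 0.001, -0.0]
ft_force: [-0.2, -0.3, 0.7]
grip_width: -0.0001
```

```bash
cat > look.py <<'E'
from h import *
import sys
im,d=camera("scene");P=cloud("scene",d)
print(get_obs()["eef_pos"],get_obs()["ft_force"])
hsv=cv2.cvtColor(im,cv2.COLOR_RGB2HSV)
b=(hsv[...,0]>100)&(hsv[...,0]<130)&(hsv[...,1]>120)&(P[...,2]>.022)&(P[...,0]>.3)&(P[...,1]>.25)
for n,lo,hi in(("R",.28,.392),("L",.392,.48)):
    q=P[b&(P[...,1]>lo)&(P[...,1]<hi)];print(n,np.percentile(q,1,0).round(3),np.percentile(q,99,0).round(3))
if len(sys.argv)>1: save(sys.argv[1],im[220:400,100:400].repeat(2,0).repeat(2,1))
E
python3 look.py
```

```text
[0.41761064 0.34874416 0.08411422] [0.82050379 0.63731545 0.3387932 ]
R [0.417 0.32  0.027] [0.481 0.377 0.114]
L [0.427 0.411 0.023] [0.48  0.465 0.108]
```

The right crate has started to tip: its far edge is 10 mm further on and its highest point 6 mm up. I'll continue.

Emit:
arm_command([
  [0,0.8,0],
  [0,1.6,0],
  [0,2.3,0],
  [0,2.8,0],
  [0,3.2,0],
], turn=[0,0,0,0,0], hand=[1,1,1,1,1])

```text
clock: 5.22
eef_pos: [0.4468, 0.3458, 0.0832]
tool_rot: [0.738, 0.675, 0.0, 0.0]
ft_force: [-0.8, -0.1, 0.0]
grip_width: -0.0001
```

```bash
python3 look.py
```

```text
[0.44736701 0.34577691 0.08319833] [0.52478697 0.27842222 0.60747673]
R [0.426 0.317 0.043] [0.515 0.376 0.122]
L [0.427 0.411 0.023] [0.48  0.465 0.108]
```

Emit:
arm_command([
  [0,0.6,0],
  [0,1.2,0],
  [0,1.8,0],
  [0,1.8,0],
  [0,1.8,0],
], turn=[0,0,0,0,0], hand=[1,1,1,1,1])

```text
clock: 5.68
eef_pos: [0.4643, 0.3442, 0.0831]
tool_rot: [0.738, 0.675, -0.0, -0.0]
ft_force: [0.6, 1.2, 0.3]
grip_width: 0.0
```

```bash
python3 look.py
```

```text
[0.46392518 0.34414912 0.08308359] [ 0.9088663  -0.81200287 -0.16789032]
R [0.473 0.312 0.025] [0.561 0.372 0.073]
L [0.427 0.411 0.024] [0.48  0.465 0.108]
```

Right crate is down, at x 0.471–0.561. Next is the left one.

Emit:
arm_command([
  [0,-4,0],
  [0,-8,0],
  [2,-10.2,0],
  [6,-10.2,0],
  [8.6,-10.2,0],
], turn=[0,0,-0.05,-0.05,-0.05], hand=[1,1,1,1,1])

```text
clock: 6.15
eef_pos: [0.3677, 0.4403, 0.0833]
tool_rot: [0.72, 0.694, -0.0, -0.0]
ft_force: [1.8, 1.5, 0.7]
grip_width: -0.0001
```

Emit:
arm_command([
  [0,0,0],
  [0,1.2,0],
  [0,2.4,0],
  [0,3.2,0],
  [0,4,0],
], turn=[0,0,0,0,0], hand=[1,1,1,1,1])

```text
clock: 6.57
eef_pos: [0.4115, 0.436, 0.0832]
tool_rot: [0.721, 0.693, -0.0, 0.0]
ft_force: [0.2, -0.2, -0.9]
grip_width: -0.0003
```

```bash
python3 look.py
```

```text
[0.41309134 0.4360661  0.08321941] [1.64460476 0.46260496 0.19438042]
R [0.495 0.284 0.024] [0.563 0.369 0.073]
L [0.427 0.411 0.023] [0.48  0.465 0.172]
```

Emit:
arm_command([
  [0,0.8,0],
  [0,1.6,0],
  [0,2.4,0],
  [0,3.2,0],
  [0,3.8,0],
], turn=[0,0,0,0,0], hand=[1,1,1,1,1])

```text
clock: 7.03
eef_pos: [0.449, 0.4359, 0.0833]
tool_rot: [0.721, 0.693, 0.0, 0.0]
ft_force: [-0.6, -0.1, -0.2]
grip_width: 0.0004
```

Emit:
arm_command([
  [0,0.7,0],
  [0,1.4,0],
  [0,2.0,0],
  [0,2.0,0],
  [0,2.0,0],
], turn=[0,0,0,0,0], hand=[1,1,1,1,1])

```text
clock: 7.45
eef_pos: [0.4681, 0.435, 0.083]
tool_rot: [0.721, 0.693, -0.0, -0.0]
ft_force: [0.5, 0.3, 0.0]
grip_width: -0.0001
```

```bash
python3 look.py s3
```

```text
[0.46773817 0.43502698 0.08299277] [-0.69416721 -0.63414164 -0.08886209]
R [0.47  0.319 0.023] [0.546 0.371 0.07 ]
L [0.433 0.412 0.033] [0.555 0.464 0.211]
```

View pics/s3.png

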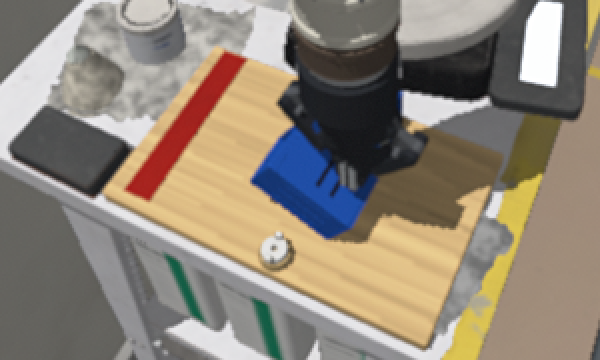

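The left crate appears at about (180,310) in the crop, tipping or already lying. I'll retreat and look at both undersides with the wrist camera.

Emit:
arm_command([
  [0,-2,0],
  [0,-5,0],
  [0,-8,0],
  [-4.5,-11,-4],
  [-4.5,-13,-4],
], turn=[0,0,0,0,0], hand=[1,1,1,1,1])

```text
clock: 7.92
eef_pos: [0.3353, 0.394, 0.1232]
tool_rot: [0.72, 0.694, -0.001, 0.001]
ft_force: [0.1, 0.7, 1.1]
grip_width: 0.0002
```

```bash
python3 look.py; python3 - <<'E'
from h import *
im,d=camera("wrist");
for n in("stamp",):
  for r in search_frame("wrist",n)+spot_point("wrist",n): print(n,r,cloud("wrist",d)[int(r["location"][0]),int(r["location"][1])])
s,_=camera("scene")
save("w3",np.hstack([cv2.resize(im,(400,300)),cv2.resize(s[220:400,140:380],(400,300))]))
E
```

```text
[0.32927868 0.39114182 0.12587433] [-6.24185536 -4.48563005  0.58894907]
R [0.471 0.311 0.024] [0.561 0.372 0.073]
L [0.486 0.411 0.024] [0.573 0.464 0.073]
stamp {'location': [272.8, 510.4], 'conf': 0.81} [0.48366425 0.35961196 0.07036226]
stamp {'location': [43.2, 548.6], 'conf': 0.38} [0.51167064 0.49775807 0.02860631]
stamp {'location': [268.5, 477.9], 'conf': 0.97} [0.47911549 0.34902576 0.04298663]
```

View pics/w3.png

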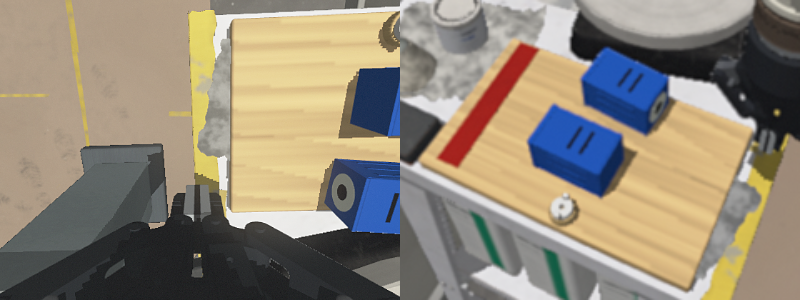

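Both crates now lie on their sides. The right crate carries the stamp, at about (192,342) in the left half of the picture; the left crate's underside is plain. I'll check clearance to the pan along the push lane.

```bash
python3 - <<'E'
from h import *
for c in("top","scene"):
    P=np.load(c+".npz")["P"].reshape(-1,3)
    for x in np.arange(.4,.66,.04):
        m=(abs(P[:,0]-x)<.02)&(P[:,1]>.2)&(P[:,1]<.31)
        print(c,round(x,2),"zmax>.05 y:",np.percentile(P[m&(P[:,2]>.05)][:,1],99).round(3) if (m&(P[:,2]>.05)).sum()>5 else None,"z>.025 y",np.percentile(P[m&(P[:,2]>.025)][:,1],99).round(3) if (m&(P[:,2]>.025)).sum()>5 else None)
f=np.load("top.npz");
o=get_obs();print(o["eef_pos"],o["tool_rot"],o["clock"])
im,d=camera("top");P=cloud("top",d);hsv=cv2.cvtColor(im,cv2.COLOR_RGB2HSV)
b=(hsv[...,0]>100)&(hsv[...,0]<130)&(hsv[...,1]>120)&(P[...,2]>.06)&(P[...,2]<.085)&(P[...,0]>.4)&(P[...,1]>.25)&(P[...,1]<.392)
q=P[b];rr=cv2.minAreaRect((q[:,:2]*1000).astype(np.float32));print(rr,np.median(q[:,2]))
E
```

```text
top 0.4 zmax>.05 y: 0.225 z>.025 y 0.243
top 0.44 zmax>.05 y: 0.266 z>.025 y 0.266
top 0.48 zmax>.05 y: 0.287 z>.025 y 0.287
top 0.52 zmax>.05 y: 0.294 z>.025 y 0.294
top 0.56 zmax>.05 y: 0.293 z>.025 y 0.293
top 0.6 zmax>.05 y: 0.286 z>.025 y 0.286
top 0.64 zmax>.05 y: 0.264 z>.025 y 0.264
scene 0.4 zmax>.05 y: 0.232 z>.025 y 0.247
scene 0.44 zmax>.05 y: 0.273 z>.025 y 0.273
scene 0.48 zmax>.05 y: 0.292 z>.025 y 0.292
scene 0.52 zmax>.05 y: 0.298 z>.025 y 0.298
scene 0.56 zmax>.05 y: 0.298 z>.025 y 0.298
scene 0.6 zmax>.05 y: 0.29 z>.025 y 0.29
scene 0.64 zmax>.05 y: 0.269 z>.025 y 0.282
[0.33643337 0.39579346 0.1237487 ] [ 7.20161166e-01  6.93806100e-01  9.94450801e-04 -4.36567984e-05] 8.1667
((516.8346557617188, 338.3062744140625), (54.938663482666016, 89.41281127929688), 83.87103271484375) 0.0713543772466293
```

Emit:
arm_command([
  [-2.5,0,0],
  [-4.9,2,3],
  [-4.9,4,6.5],
  [-4.9,7,8.1],
  [-4.9,9.6,8.1],
], turn=[-0.04,-0.04,-0.04,-0.04,-0.04], hand=[1,1,1,1,1])

```text
clock: 8.63
eef_pos: [0.4293, 0.3398, 0.0367]
tool_rot: [0.707, 0.708, -0.005, -0.0]
ft_force: [-0.2, 0.4, 1.0]
grip_width: -0.0002
```

Emit:
arm_command([
  [0,0,0],
  [0,0,0],
  [0,1,0],
  [0,2,0],
  [0,3,0],
], turn=[0,0,0,0,0], hand=[1,1,1,1,1])

```text
clock: 9.05
eef_pos: [0.4609, 0.3431, 0.0425]
tool_rot: [0.706, 0.708, 0.0, 0.0]
ft_force: [-2.8, 0.2, -0.9]
grip_width: -0.0001
```

```bash
cat > top.py <<'E'
from h import *
o=get_obs();print(o["eef_pos"],o["ft_force"],o["clock"])
for c in("top","scene"):
    im,d=camera(c);P=cloud(c,d);hsv=cv2.cvtColor(im,cv2.COLOR_RGB2HSV)
    for n,lo,hi in(("R",.29,.392),("L",.392,.48)):
        b=(hsv[...,0]>100)&(hsv[...,0]<130)&(hsv[...,1]>120)&(P[...,2]>.06)&(P[...,2]<.085)&(P[...,0]>.4)&(P[...,1]>lo)&(P[...,1]<hi)
        q=P[b]
        if len(q)<20: print(c,n,"none");continue
        rr=cv2.minAreaRect((q[:,:2]*1000).astype(np.float32));print(c,n,np.round(rr[0]),np.round(rr[1]),round(rr[2],1),"x",np.percentile(q[:,0],[1,99]).round(3),"y",np.percentile(q[:,1],[1,99]).round(3))
    print([ (r["location"],r["conf"]) for r in spot_point(c,"crate_a_top")[:2]])
E
python3 top.py
```

```text
[0.46090242 0.34305964 0.04251255] [-2.77514033  0.22557973 -0.85076318] 9.05
top R [519. 339.] [55. 87.] 84.2 x [0.476 0.562] y [0.31  0.362]
top L [557. 433.] [55. 39.] 87.5 x [0.539 0.575] y [0.406 0.46 ]
[([230.6, 146.8], 0.73)]
scene R [519. 341.] [57. 93.] 85.3 x [0.477 0.564] y [0.313 0.371]
scene L [530. 437.] [54. 89.] 88.7 x [0.486 0.573] y [0.41  0.463]
[([261.2, 256.8], 0.55)]
```

Emit:
arm_command([
  [0,1,0],
  [0,2,0],
  [0,3,0],
  [0,4,0],
  [0,5,0],
], turn=[0,0,0,0,0], hand=[1,1,1,1,1])

```text
clock: 9.67
eef_pos: [0.5112, 0.3427, 0.0423]
tool_rot: [0.706, 0.708, 0.0, -0.0]
ft_force: [-1.3, -0.1, 0.2]
grip_width: 0.0005
```

```bash
python3 top.py
```

```text
[0.51116611 0.34272707 0.04228983] [-1.34808741 -0.11097112  0.22483626] 9.6667
top R [567. 343.] [87. 54.] 0.1 x [0.528 0.61 ] y [0.317 0.37 ]
top L none
[([193.2, 209.4], 0.68)]
scene R [570. 347.] [56. 89.] 89.8 x [0.526 0.613] y [0.321 0.374]
scene L [530. 436.] [55. 89.] 88.0 x [0.486 0.573] y [0.41  0.463]
[([255.6, 232.7], 0.88)]
```

The crate squared itself to the finger, and its open end is at x≈0.615. It needs about 5.7 cm more.

Emit:
arm_command([
  [0,1,0],
  [0,2,0],
  [0,3,0],
  [0,3.8,0],
  [0,4.4,0],
], turn=[0,0,0,0,0], hand=[1,1,1,1,1])

```text
clock: 10.28
eef_pos: [0.5543, 0.3427, 0.0421]
tool_rot: [0.706, 0.708, -0.0, -0.0]
ft_force: [-0.7, 0.1, -0.6]
grip_width: -0.0001
```

Emit:
arm_command([
  [0,0.4,0],
  [0,0.8,0],
  [0,1.1,0],
  [0,1.2,0],
  [0,1.2,0],
], turn=[0,0,0,0,0], hand=[1,1,1,1,1])

```text
clock: 10.7
eef_pos: [0.5665, 0.3428, 0.0422]
tool_rot: [0.706, 0.708, 0.0, 0.0]
ft_force: [0.0, 0.5, 1.1]
grip_width: -0.0
```

```bash
python3 top.py
```

```text
[0.56651224 0.34279673 0.04221389] [0.03865446 0.45938935 1.05537839] 10.7
top R [634. 325.] [101.  45.] 31.4 x [0.587 0.666] y [0.317 0.367]
top L none
[([171.1, 208.2], 0.78), ([205.2, 209.9], 0.6)]
scene R [622. 348.] [54. 90.] 89.3 x [0.578 0.666] y [0.322 0.374]
scene L [530. 436.] [54. 90.] 88.1 x [0.486 0.573] y [0.41  0.463]
[([245.6, 210.6], 0.94)]
```

Emit:
arm_command([
  [0,-3,0],
  [0,-7,0],
  [0,-11,-2],
  [0,-15,-5],
  [0,-17,-9],
], turn=[0,0,0,0,0], hand=[1,1,1,1,1])

```text
clock: 11.32
eef_pos: [0.398, 0.3402, 0.1187]
tool_rot: [0.706, 0.708, -0.004, -0.001]
ft_force: [0.2, 1.3, 0.4]
grip_width: 0.0003
```

Emit:
arm_command([
  [0,-4,-2],
  [0,-4,-2],
  [0,-4,-2],
  [0,-4,-2],
  [0,-4,-2],
], turn=[0,0,0,0,0], hand=[1,1,1,1,1])

```text
clock: 11.73
eef_pos: [0.3639, 0.3421, 0.14]
tool_rot: [0.707, 0.708, -0.0, 0.0]
ft_force: [1.1, 0.4, -0.8]
grip_width: 0.0
```

```bash
python3 top.py; python3 look.py f; python3 - <<'E'
from h import *
im,d=camera("top");save("ft",im[130:310,120:300].repeat(3,0).repeat(3,1))
for c in("top","scene"):
    im,d=camera(c);i=camera_info(c);hsv=cv2.cvtColor(im,cv2.COLOR_RGB2HSV)
    P=cloud(c,d,i)
    red=((hsv[...,0]<8)|(hsv[...,0]>172))&(hsv[...,1]>150)&(P[...,1]>.38)&(P[...,0]>.6)
    pr=np.array([ray(c,p,.018,i) for p in np.argwhere(red)]);rr=cv2.minAreaRect((pr[:,:2]*1000).astype(np.float32));print(c,"line",rr)
    print([(r["location"],np.round(ray(c,r["location"],.03),3)) for r in search_frame(c,"air_cap")[:1]])
E
```

```text
[0.36392667 0.34214516 0.1399965 ] [ 1.14935719  0.44504572 -0.83463696] 11.7333
top R [622. 344.] [88. 55.] 1.0 x [0.579 0.666] y [0.317 0.371]
top L [531. 433.] [55. 89.] 87.7 x [0.487 0.575] y [0.406 0.46 ]
[([169.8, 209.4], 0.55)]
scene R [622. 347.] [91. 56.] 1.8 x [0.578 0.666] y [0.32  0.374]
scene L [530. 436.] [55. 90.] 88.3 x [0.486 0.573] y [0.41  0.463]
[([246.3, 210.1], 0.86)]
[0.36377003 0.34189735 0.1397732 ] [0.14402738 1.33165211 0.01334889]
R [0.578 0.32  0.024] [0.665 0.375 0.073]
L [0.486 0.411 0.025] [0.573 0.463 0.074]
top line ((670.4335327148438, 440.25897216796875), (29.230504989624023, 117.22352600097656), 1.7179391384124756)
[]
scene line ((669.6759033203125, 439.9236145019531), (27.86109161376953, 120.1648178100586), 1.259618878364563)
[([344.0, 235.4], array([0.52 , 0.497, 0.03 ]))]
```

View pics/ft.png

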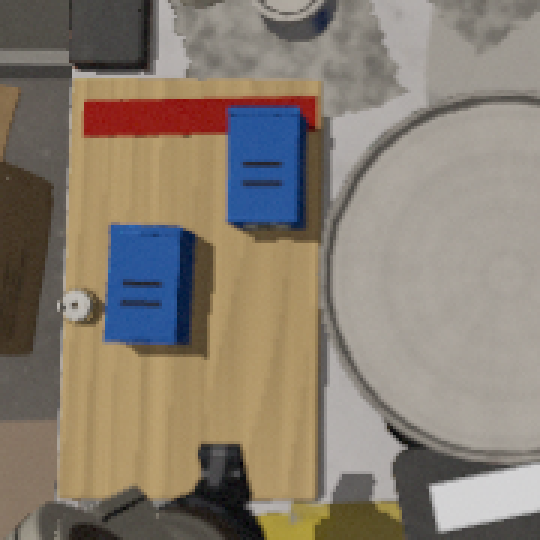

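The final top view shows the stamped crate's open end over the red tape at about (115,265) in the crop, short of its centre line by about 5 mm. The other crate lies well short of the line, the air cap is in place and the robot is clear. Handing in.

```bash
python3 -c "
from workcell import *
print(job_done())"
```

```text
the job is handed in; nothing more can be done
None
```

Both crates are tipped away from the robot onto their sides. The right-hand crate, which carried the stamp, is pushed forward onto the dispatch line. I handed the job in at about 12 s of robot time; `job_done()` gave no verdict.

**Last checks:**
- **Stamped crate:** it lies flat, with its open end at x ≈ 0.667 m. The line's centre there is at ≈ 0.672 m, so it is about 5 mm short, within the 15 mm allowed. Its open end is about 60 mm right of the tape's middle, so still on the tape.
- **Unstamped crate:** it lies flat, with its open end at x ≈ 0.575 m, about 95 mm short of the line's centre.
- **Air cap:** the scene camera put it at (0.520, 0.497) m, within about 5 mm of the start reading. The detector missed it in the last top picture, where I could see it in place.
- **Tape roll and fluid nozzle:** I did not re-check these. The arm's path did not go near them. The network never found the nozzle.
- **Robot:** it is clear of everything, at x ≈ 0.364 m and z ≈ 0.14 m.

**What disagreed:** the first tipping push passed over the right crate's rim without touching it. The wrist camera showed the shut fingertips about 12 mm above the reported TCP, although `tip_reach` puts them 14 mm below it. I used the measured height from then on.

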